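# Lock lacquered boxes in the wedge bed for rubbing down

## Robot

A 7-joint arm with a two-finger parallel gripper is mounted at the origin on the work surface. World frame = base frame: x ahead of the robot, y to its left, z up, the work surface at z = 0. Lengths are in m, angles in rad, forces in N, time in s.
With the tool pointing down it reaches from about 0.35 to 0.9 m from the base axis. Payload 19.9 kg.
Tool frame: the origin (TCP) lies where the fingers leave the gripper's body, on its centre line; the fingertips stand 73 mm ahead of it and the grasp point (between the pads) lies 54 mm ahead of it; z points along the fingers, y is the line along which they close (so a half turn about z gives the same grasp; the last joint's range is limited). The gripper opens to 85 mm and grips with 20 to 120 N. Pads are 22 mm wide; open, the fingers measure 114 mm over their backs; the gripper's body (76 mm by 85 mm) begins 54 mm behind the grasp point. The pads swing forward as they close: fully open they stand 13 mm farther back than shut.
Start: joints at [1.222, 0.417, -0.01, 1.614, 0.005, 1.111, -0.053], TCP at [0.189, -0.596, 0.304] pointing down, gripper open.
Joint ranges: [-2.81, 2.81], [-0.39, 2.02], [-1.27, 1.25], [0.06, 2.57], [-1.19, 4.33], [0.19, 2], [-2.82, 2.82]. Speed limits (rad/s): [1.89, 1.89, 2.39, 2.39, 3.01, 3.01, 3.01].

## Interface

Orientations are given as a unit quaternion [w, x, y, z].
In Python, from bench import bot, grab_frame, get_calibration, outline_of, monitor gives the robot as it stands. Calls block until the motion is done:
- bot.move_ptp(position, orientation): joint-space move of the TCP to a pose.
- bot.move_linear(position, feed=0.15, frame=None, stop_force=None): straight line of the TCP; frame=None keeps the orientation; feed is the mean speed in m/s. With stop_force (N) it stops when the force on the tool has changed by that much, and returns True; else False.
- bot.move_j(angles): joint-space move.
- bot.gripper_to(opening, newtons=None): opening from 0.0 (shut) to 1.0 (fully open); newtons is the grip in N (None keeps the last); returns when the fingers have stopped.
- bot.wait(seconds).
- bot.solve_ik(position, orientation): joint angles nearest the present ones, or None.
- grab_frame(name): name is "scene" or "top"; returns (picture, depth): 384x512x3 uint8, blue, green, red; 384x512 float32, m along the optical axis (not along the pixel's ray), 0 where there is no reading.
- get_calibration(name): a dict with "intrinsics" (3x3 intrinsics, pixels), "k1" (the pictures are not rectified: a ray, as slopes to the right and down, at radius r is drawn at 1 + k1 r^2 times it, then the intrinsics apply), "R" (3x3) and "t" (3): a world point X has camera coordinates R X + t. Camera axes: x right, y down, z forward; pixel columns grow to the right and rows downward; lengths in m; the calibration is good to about 2 mm. A picture is of the moment at which its call begins. get_calibration takes no time and is no camera call.
A pose or a line that the arm cannot do raises bot.IKError and nothing moves.
- bot.close_job(): hands the job in; it is judged then, once.
Trained networks look in the newest picture that a camera, given by its name, has taken for a name from the list of things; names that differ only in an ending like _2 or _b are one class to them, and where a whole thing is asked for, a point or a joint stands for the part that bears it (a point fixed in the world has none). Each returns a list of dicts, best first, with "confidence" (0 to 1); they miss things now and then, are a little off and sometimes report something else, mostly with a low value. They report only what shows in the picture. A call takes as long as a camera call.
- outline_of(camera, thing): "region" (384x512 bool, what is visible of it) and "box" ([left, top, right, bottom] in pixels, round what is visible of it).
Readings, each from a call of its own:
- monitor.get_t(): time.
- monitor.get_q(): joint angles.
- monitor.get_dq(): joint speeds.
- monitor.get_joint_efforts(): joint torques, N m.
- monitor.get_tool_pos(): TCP position.
- monitor.get_ee_rot(): TCP orientation.
- monitor.get_contact_force(): force on the tool from outside, world axes, zero at the start.
- monitor.get_torque(): the same for the moment, N m.
- monitor.get_gripper_width(): opening from 0.0 (shut) to 1.0 (fully open).
- monitor.get_grasp_force(): force on a finger pad.
Only numpy, scipy, OpenCV 4.12 (cv2) and the standard library are available. Lean on these libraries where they do the work, as an engineer would, in place of code of your own. Each camera call takes 0.05 s, during which the arm holds its last target. There are 200 camera calls.

## Task

Get the lacquered boxes ready for rubbing down: put the roll of tape that was left on the wedge bed flat in the green basket, then set every black box upright in the bed, side by side in one row from the cork-faced stop along the low back fence, make the row up to five with wooden packing blocks so that the wedge will bear on packing and not on a box, and drive the wedge in from the near side, thin end first, until the whole row is locked tight. Once the wedge is tight and let go, flip the dust extractor's toggle lever away from you until it snaps over to on. Leave the bowl, the jar and the brush where they are.

Things in the scene. Friction and masses are not known exactly. Their poses are not given: they have to be found in the camera images.
- bed: the wedge bed, a plywood board fixed on the bench. Origin: on the bench top, on the row's centre line; z up, y along the row, x across it (away from the robot at zero yaw). Board 15 mm thick, x -65 to +60, y -140 to +140 mm. End stop at +y, slanting cheek at -y, low fence along the far side: 6 mm tall above the board, inner face x = +28.5, 8 mm thick, y -62 to +110 mm. The near side is open
- stop_face (a point): middle of the cork-faced end stop's inner face at the board's top (bed frame: x 0, y +110, z 15 mm); the stop is 28 mm tall above the board, x -40 to +40 mm. Five pieces of 36 mm packed from here reach y = -70 mm and leave the right gap for the wedge, 23 mm wide at x = 0; with four pieces the wedge stays loose, with six it does not go in
- cheek_face (a point): middle of the slanting cheek's inner face at the board's top (bed frame: x 0, y -93, z 15 mm). The cheek is 28 mm tall above the board, 28 mm thick, x about -42 to +56 mm; its face is upright and slanted in plan, y = -0.093 + 0.147 x (m), so the wedge's channel is wide at the near (-x) side and narrow at the far side, open at both ends
- wedge: wooden wedge, 26 mm tall, 60 g or so, lying flat as it is used; origin under the middle of its head, x towards the thin end. Head: x -17.5 to +17.5 mm, 30 mm wide (y -15 to +15), sides parallel. Then the +y side stays straight and the -y side slants from y = -15 to y = -1 at the thin end (x = +112.5), 16 mm thick: the same slant as the cheek's
- wedge_butt (a point): middle of the wedge's butt (head) face, 13 mm above its underside (wedge x = -17.5 mm). The wedge goes in thin end first along the bed's +x, straight side against the row, slanted side on the cheek; in a tight row of five its origin comes to about x = -65 mm in the bed's frame (within 15 mm). Held by friction: a slow, firm push of 15 to 22 N on the butt locks it, a brief tap may not
- tape: roll of masking tape lying flat on the bed, in the way of the row: ring of outer diameter 96 mm, hole 76 mm, 24 mm high; origin at the centre of its underside, z along its axis; its 10 mm wall can be pinched from above
- basket: shallow green plastic basket, fixed on the bench, open at the top, 180 x 160 x 45 mm outside (x, y, z), walls and floor 4 mm (rim flange 194 x 174); origin at the centre of its underside
- switch: the dust extractor's switch, a grey box 95 x 70 mm (x, y), 42 mm tall with a face plate and a collar up to 51 mm, fixed on the bench; origin at the centre of its underside, x the direction in which the lever is thrown to switch on (away from the robot at zero yaw)
- toggle_tip (a point): a point on the steel bat lever 50 mm from its pivot, on its axis, close to its free end (which is 57 mm from the pivot); pivot on the switch's axis 47 mm above the bench, lever 9 mm thick at the foot, 17 mm near the end
- toggle (a joint): angle of the lever (rad): 0 = off, leaning 0.45 rad from the vertical to the switch's -x; 0.9 = on, leaning 0.45 rad to its +x. Past the middle (0.45) a spring snaps it over; about 3 N at the end starts it
- box0: black lacquered lidded box, closed, 56 mm (x) x 36 mm (y) x 40 mm tall, 60 g or so, standing upright; origin at the centre of its underside. Two to four of the four boxes are present. Goes into the row with its 56 mm side across the row (its x along the bed's x, either way round)
- box1: black lacquered lidded box, closed, 56 mm (x) x 36 mm (y) x 40 mm tall, 60 g or so, standing upright; origin at the centre of its underside. Two to four of the four boxes are present. Goes into the row with its 56 mm side across the row (its x along the bed's x, either way round)
- box2: black lacquered lidded box, closed, 56 mm (x) x 36 mm (y) x 40 mm tall, 60 g or so, standing upright; origin at the centre of its underside. Two to four of the four boxes are present. Goes into the row with its 56 mm side across the row (its x along the bed's x, either way round)
- box3: black lacquered lidded box, closed, 56 mm (x) x 36 mm (y) x 40 mm tall, 60 g or so, standing upright; origin at the centre of its underside. Two to four of the four boxes are present. Goes into the row with its 56 mm side across the row (its x along the bed's x, either way round)
- packing0: bare wooden packing block, 56 mm (x) x 36 mm (y) x 32 mm tall; origin at the centre of its underside. All three are always present, not all are always needed; laid into the row like a box
- packing1: bare wooden packing block, 56 mm (x) x 36 mm (y) x 32 mm tall; origin at the centre of its underside. All three are always present, not all are always needed; laid into the row like a box
- packing2: bare wooden packing block, 56 mm (x) x 36 mm (y) x 32 mm tall; origin at the centre of its underside. All three are always present, not all are always needed; laid into the row like a box
- bowl: small black bowl beyond the bed, 96 mm across, 45 mm high; origin at the centre of its underside; to be left alone
- jar: amber glass jar with a steel lid beyond the bed, 60 mm across, 75 mm high; origin at the centre of its underside; to be left alone
- brush: flat brush lying beyond the bed, 140 mm long; origin near its middle; to be left alone

How it is judged:
On the way, in this order (a step that is already met when the one before it is completed fails the run):
1. the roll of tape lies flat in the basket, let go (x of tape in the frame of basket between -0.06 and 0.06 m and y of tape in the frame of basket between -0.05 and 0.05 m and z of tape in the frame of basket below 0.012 m and angle between tape's own z axis and vertical below 0.15 rad and contact force between the arm and tape below 0.1 N), for 0.2 s.
2. every box stands in the row, packing next to the wedge, and the wedge is tight and let go (x of box0 in the frame of bed between -0.016 and 0.007 m and y of box0 in the frame of bed between -0.04 and 0.1 m and z of box0 in the frame of bed between 0.011 and 0.019 m and angle between each of box0, box1, box2, box3, wedge's own z axis and vertical below 0.06 rad and angle between the y axis of each of box0, box1, box2, box3 and the y axis of bed, either way round below 0.08 rad and contact force between wedge and box0 below 0.3 N and linear speed of each of box0, box1, box2, box3 below 0.01 m/s and x of box1 in the frame of bed between -0.016 and 0.007 m and y of box1 in the frame of bed between -0.04 and 0.1 m and z of box1 in the frame of bed between 0.011 and 0.019 m and contact force between wedge and box1 below 0.3 N and x of box2 in the frame of bed between -0.016 and 0.007 m and y of box2 in the frame of bed between -0.04 and 0.1 m and z of box2 in the frame of bed between 0.011 and 0.019 m and contact force between wedge and box2 below 0.3 N and x of box3 in the frame of bed between -0.016 and 0.007 m and y of box3 in the frame of bed between -0.04 and 0.1 m and z of box3 in the frame of bed between 0.011 and 0.019 m and contact force between wedge and box3 below 0.3 N and contact force between wedge and bed above 3 N and x of wedge in the frame of bed between -0.12 and -0.03 m and z of wedge in the frame of bed between 0.011 and 0.019 m and angle between the x axis of wedge and the x axis of bed, either way round below 0.08 rad and contact force between the arm and wedge below 0.1 N), for 0.3 s.
3. the extractor's toggle has snapped over to on (value of joint toggle above 0.8 rad), for 0.2 s.
At the end, for the whole second after the job is handed in: Tape flat in the basket; every box upright in the row (within -16/+7 mm across, 0.08 rad); the wedge flat in its channel, touching no box, pressing on the bed with over 3 N when let go; toggle on (over 0.8 rad); all at rest (all of step 1 and all of step 2 and value of joint toggle above 0.8 rad and linear speed of wedge below 0.01 m/s and linear speed of tape below 0.02 m/s).
It fails at once if the bowl was shifted more than 3 cm (distance of bowl from where it was at the start of the episode above 0.03 m).
It fails at once if the jar was shifted more than 3 cm (distance of jar from where it was at the start of the episode above 0.03 m).
It fails at once if the brush was shifted more than 3 cm (distance of brush from where it was at the start of the episode above 0.03 m).
Of box0, box1, box2, box3 only 2 to 4 are there at a start; the rules pass over those that are not, and their reading is None.
At some moment in a run one of box0, box1, box2, box3, packing0, packing1, packing2 may be knocked a few centimetres aside while the robot is not near it.
It also fails if it takes over 210 s, if anything falls off the work surface, if the arm or the gripper's body presses on something with over 40 N, if the wrist force passes 120 N, or if a joint passes its speed limit or range.

## Working session

There is one attempt and no reset: what is moved stays moved. The work goes in short steps, each a Python script; the robot and the scene stay as the last script left them, time stands still between calls to the robot, and variables do not carry over. Pictures are saved under pics/ and viewed, at most 14 in all, crops included, and the job is handed in when it is done.

```bash
ls; mkdir -p pics; python3 - <<'E'
from bench import *
import cv2,numpy as np
for n in("scene","top"):
    p,d=grab_frame(n); cv2.imwrite(f"pics/{n}0.png",p); c=get_calibration(n); print(n,c, -np.array(c["R"]).T@np.array(c["t"]))
print(monitor.get_t(),monitor.get_ee_rot(),monitor.get_tool_pos())
E
```

```text
bench.py
pics
scene {'intrinsics': array([[478.49002471,   0.        , 261.54988718],
       [  0.        , 478.49002471, 192.22880723],
       [  0.        ,   0.        ,   1.        ]]), 'k1': -0.1339639678640379, 'R': array([[-0.43570763,  0.90002382, -0.01076998],
       [ 0.68681737,  0.32471166, -0.65026474],
       [-0.58175661, -0.29072232, -0.75963134]]), 't': array([ 0.28954725, -0.37146379,  1.77483857])} [1.41380981 0.37600439 1.10979162]
top {'intrinsics': array([[421.49151298,   0.        , 257.44986155],
       [  0.        , 421.49151298, 184.15100032],
       [  0.        ,   0.        ,   1.        ]]), 'k1': 0.014046523923231632, 'R': array([[-0.01408505, -0.99976946, -0.01620642],
       [-0.98822985,  0.01638798, -0.15209604],
       [ 0.15232657,  0.01387338, -0.98823284]]), 't': array([0.01075049, 0.60271366, 1.0915294 ])} [ 0.42950212 -0.01427245  1.17052979]
0.1 [-5.36798175e-04  9.88183285e-01  1.53275857e-01 -1.36748933e-04] [ 0.18926162 -0.59541286  0.30332169]
```

View pics/scene0.png

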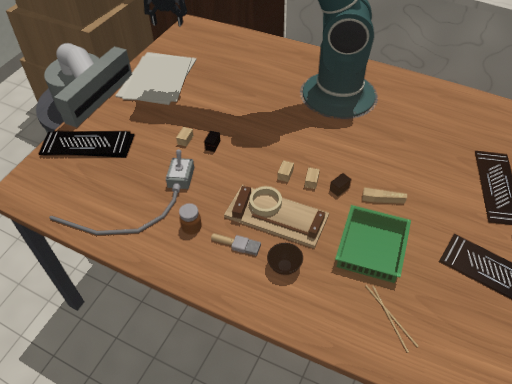

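View pics/top0.png

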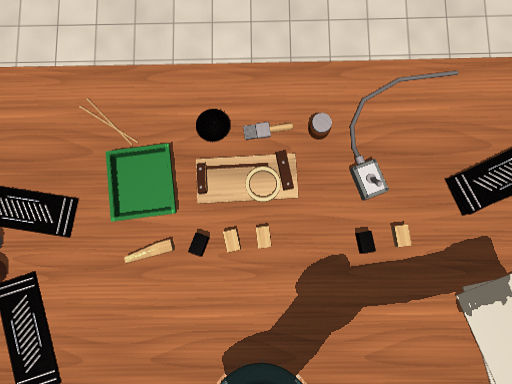

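The top view shows the basket at (141,182), bed at (247,178) with the tape at (263,183), wedge at (149,250), boxes at (199,242) and (365,239), packing at (232,239), (263,236) and (402,234), and the switch at (369,178). That is two boxes, so all three packings are needed.

```bash
cat > h.py <<'E'
from bench import *
import cv2,numpy as np
def pts(cam,mask,depth):
    c=get_calibration(cam); K=np.array(c["intrinsics"]); R=np.array(c["R"]); t=np.array(c["t"])
    v,u=np.nonzero(mask&(depth>0)); z=depth[v,u]
    dist=np.array([c["k1"],0,0,0,0.])
    n=cv2.undistortPoints(np.stack([u,v],1).astype(np.float64)[:,None],K,dist)[:,0]
    P=np.c_[n*z[:,None],z]
    return (P-t)@R
def rect(P):
    (cx,cy),(w,h),a=cv2.minAreaRect(P[:,:2].astype(np.float32))
    if w<h: w,h,a=h,w,a+90
    return np.round([cx,cy,w,h],4),(a+90)%180-90   # a: angle of long side
def project(cam,X):
    c=get_calibration(cam); R=np.array(c["R"]); 
    return cv2.projectPoints(np.atleast_2d(X).astype(float),cv2.Rodrigues(R)[0],np.array(c["t"]),np.array(c["intrinsics"]),np.array([c["k1"],0,0,0,0.]))[0][:,0]
def survey(names,cams=("top","scene"),out=None,minconf=.3):
    for cam in cams:
        p,d=grab_frame(cam)
        if out: cv2.imwrite(f"pics/{out}_{cam}.png",p)
        for n in names:
            for o in outline_of(cam,n):
                if o["confidence"]<minconf: continue
                m=cv2.erode(o["region"].astype(np.uint8),np.ones((2,2)))>0
                P=pts(cam,m,d)
                if len(P)<8: continue
                zt=np.percentile(P[:,2],90); T=P[P[:,2]>zt-.006]
                print(cam,n,round(o["confidence"],2),o["box"],"zt %.4f"%zt,"n",len(P),"top:",*rect(T),"med",np.round(np.median(T,0),4))
E
python3 - <<'E'
from h import *
survey(["box0","packing0","wedge","tape","basket","bed","switch","toggle_tip"])
print(monitor.get_t())
E
```

```text
top box0 0.86 [357.4, 231.5, 374.9, 256.5] zt 0.0423 n 310 top: [ 0.443  -0.2844  0.0527  0.0356] 8.707228660583496 med [ 0.4418 -0.2842  0.0399]
top box0 0.68 [189.6, 236.1, 208.9, 256.1] zt 0.0428 n 260 top: [0.4436 0.1609 0.0512 0.0315] -20.62884521484375 med [0.4429 0.1598 0.0404]
top box0 0.66 [369.8, 180.5, 382.8, 187.5] zt 0.1001 n 34 top: [ 0.5938 -0.308   0.0123  0.009 ] 39.19926834106445 med [ 0.5928 -0.3083  0.0982]
top packing0 0.86 [223.2, 231.1, 241.9, 251.5] zt 0.0348 n 230 top: [0.4523 0.0718 0.0517 0.0311] 12.082008361816406 med [0.4519 0.072  0.0323]
top packing0 0.66 [390.3, 226.5, 412.6, 246.4] zt 0.0343 n 319 top: [ 0.4589 -0.3815  0.0532  0.0368] 9.140152931213379 med [ 0.4588 -0.3825  0.0319]
top packing0 0.57 [246.7, 168.0, 278.7, 198.8] zt 0.0412 n 234 top: [ 0.6029 -0.0133  0.0906  0.0872] 43.040771484375 med [ 0.6041 -0.0155  0.0388]
top packing0 0.54 [255.8, 224.4, 271.3, 252.5] zt 0.0347 n 230 top: [ 0.4598 -0.0129  0.0523  0.0322] 5.926536560058594 med [ 0.4601 -0.0135  0.0323]
top wedge 0.63 [127.8, 242.8, 174.1, 264.3] zt 0.0288 n 442 top: [0.4273 0.29
[... 2319 characters left out ...]
2 n 2911 top: [0.6414 0.0367 0.2574 0.1013] -87.6364016532898 med [ 0.6398 -0.0614  0.0409]
scene switch 0.58 [52.3, 155.4, 193.0, 234.8] zt 0.0473 n 929 top: [ 0.6216 -0.3007  0.0893  0.0603] 17.419527053833008 med [ 0.6218 -0.303   0.0447]
scene toggle_tip 0.63 [338.0, 206.6, 411.8, 281.8] zt 0.0458 n 3993 top: [0.6182 0.3185 0.1981 0.1727] 6.80546760559082 med [0.6316 0.3363 0.0456]
scene toggle_tip 0.55 [247.8, 192.1, 283.6, 215.0] zt 0.0390 n 378 top: [ 0.6124 -0.0121  0.0907  0.0901] 3.9049222469329834 med [ 0.6157 -0.0095  0.0373]
scene toggle_tip 0.5 [176.8, 149.9, 181.1, 169.7] zt 0.0943 n 47 top: [ 0.6012 -0.3106  0.0104  0.0062] -9.158538818359375 med [ 0.5996 -0.3098  0.0925]
1.0
```

```bash
cat >> h.py <<'E'
def blobs(cam,lo=.02,hi=.06,band=None,show=True):
    p,d=grab_frame(cam); P=pts(cam,np.ones(d.shape,bool),d)
    idx=np.argwhere(d>0); H=np.zeros(d.shape); H[idx[:,0],idx[:,1]]=P[:,2]
    X=np.full(d.shape+(3,),np.nan); X[idx[:,0],idx[:,1]]=P
    ok=(X[...,0]>.36)&(X[...,0]<.75)&(abs(X[...,1])<.45)&(H>lo)&(H<hi)
    n,l,s,c=cv2.connectedComponentsWithStats(ok.astype(np.uint8),connectivity=4)
    for i in range(1,n):
        if s[i,4]<60: continue
        Q=X[l==i]; zt=np.percentile(Q[:,2],80); T=Q[Q[:,2]>zt-.004]
        print(cam,s[i,:5],"zt %.4f"%zt,*rect(T),"med",np.round(np.median(T,0),4))
    F=X[(X[...,0]>.36)&(X[...,0]<.75)&(abs(X[...,1])<.4)&(abs(H)<.01)]
    A=np.c_[F[:,:2],np.ones(len(F))]; print(cam,"table plane z=ax+by+c",np.linalg.lstsq(A,F[:,2],rcond=None)[0])
E
python3 - <<'E'
from h import *
blobs("top");blobs("scene")
E
```

```text
top [310 130  20   9  97] zt 0.0510 [ 0.7424 -0.1734  0.0468  0.0146] 89.82547760009766 med [ 0.74   -0.1702  0.0509]
top [198 132  30  10  98] zt 0.0457 [0.7353 0.1229 0.0803 0.0256] -88.24300062656403 med [0.733  0.1194 0.0455]
top [ 106  144   70   78 1385] zt 0.0487 [0.6144 0.32   0.1946 0.1747] 6.632767677307129 med [0.607  0.3248 0.0477]
top [276 152  19  39 412] zt 0.0450 [ 0.6404 -0.0725  0.1004  0.028 ] 10.827899932861328 med [ 0.6407 -0.0722  0.0438]
top [351 156  38  44 940] zt 0.0458 [ 0.6125 -0.3024  0.0938  0.0687] 19.451757431030273 med [ 0.6162 -0.3     0.0447]
top [197 164  22  30 321] zt 0.0447 [0.6228 0.1537 0.0784 0.0243] 0.7011887431144714 med [0.6204 0.1547 0.0437]
top [245 167  36  35 419] zt 0.0404 [ 0.6052 -0.0126  0.0948  0.0927] 43.71396255493164 med [ 0.6051 -0.0121  0.0393]
top [393 225  18  22 312] zt 0.0332 [ 0.4604 -0.3822  0.0555  0.0364] 5.741008758544922 med [ 0.459  -0.3813  0.0319]
top [256 226  15  23 281] zt 0.0338 [ 0.4614 -0.0114  0.0557  0.0353] 6.018550872802734 med [ 0.4615 -0.0111  0.0326]
top [223 229  18  24 285] zt 0.0342 [0.4535 0.0743
[... 1120 characters left out ...]
 0.0372] -22.02227020263672 med [0.451  0.1627 0.0382]
scene [232 186  50  32 793] zt 0.0413 [ 0.6271 -0.0318  0.1379  0.1069] -67.69081497192383 med [ 0.6399 -0.0679  0.0407]
scene [363 188  44  12 310] zt 0.0262 [0.4329 0.2967 0.13   0.035 ] -74.31507015228271 med [0.4341 0.2861 0.0248]
scene [ 335  205   76   74 1403] zt 0.0467 [0.6176 0.3179 0.1982 0.1736] 6.7079949378967285 med [0.6351 0.323  0.0459]
scene [303 210  22  29 265] zt 0.0428 [0.6275 0.1528 0.0817 0.0244] 2.701237440109253 med [0.6292 0.1535 0.0417]
scene [276 243  27  16 221] zt 0.0414 [0.7378 0.1217 0.0758 0.0212] 89.69781494140625 med [0.7353 0.1217 0.0417]
scene table plane z=ax+by+c [ 0.0031884   0.00327653 -0.00229235]
```

```bash
python3 - <<'E'
from h import *
for cam in("top","scene"):
    p,d=grab_frame(cam); P=pts(cam,np.ones(d.shape,bool),d)
    B=P[(P[:,2]>.011)&(P[:,2]<.06)&(P[:,0]>.53)&(P[:,0]<.72)&(P[:,1]>-.16)&(P[:,1]<.22)]
    # bins: robust edge lines
    Q=B
    print(cam,rect(Q),"board z",np.median(B[B[:,2]<.022][:,2]))
    for side,(ax,o) in {"near":(1,np.min),"far":(1,np.max)}.items():
        e=[]
        for y in np.arange(-.08,.15,.006):
            s=Q[abs(Q[:,1]-y)<.003]
            if len(s)>5: e.append((y,o(s[:,0])))
        e=np.array(e); k=np.polyfit(e[:,0],e[:,1],1); r=e[:,1]-np.polyval(k,e[:,0]); g=abs(r)<.003; k=np.polyfit(e[g,0],e[g,1],1)
        print(side,"yaw deg",-np.degrees(np.arctan(k[0])),"x at y=.04:",np.polyval(k,.04))
    for lab,o in(("left",np.max),("right",np.min)):
        e=[]
        for x in np.arange(.57,.67,.006):
            s=Q[abs(Q[:,0]-x)<.003]
            if len(s)>5: e.append((x,o(s[:,1])))
        e=np.array(e);k=np.polyfit(e[:,0],e[:,1],1); r=e[:,1]-np.polyval(k,e[:,0]); g=abs(r)<.003; k=np.polyfit(e[g,0],e[g,1],1)
        print(lab,"yaw",np.degrees(np.arctan(k[0])),"y at x=.62",np.polyval(k,.62))
    # stop inner face, fence line
    S=P[(P[:,2]>.036)&(P[:,2]<.05)&(P[:,0]>.53)&(P[:,0]<.72)&(P[:,1]>.1)&(P[:,1]<.21)]
    print("stop",rect(S))
E
```

```text
top (array([0.6221, 0.0327, 0.28  , 0.1333]), -87.63809013366699) board z 0.015418296411701995
near yaw deg 2.031053008619034 x at y=.04: 0.5630976751436334
far yaw deg 2.3097218110302102 x at y=.04: 0.6863526125087516
left yaw 3.6200608233179516 y at x=.62 0.17104744350984474
right yaw 2.331458849034843 y at x=.62 -0.106044343730805
stop (array([0.6225, 0.1539, 0.0799, 0.0246]), 1.0005629062652588)
scene (array([0.6276, 0.0307, 0.2824, 0.1364]), -88.52690005302429) board z 0.014311978925729961
near yaw deg 2.5226846477681923 x at y=.04: 0.568491194757984
far yaw deg 2.382381925984883 x at y=.04: 0.6925951956039235
left yaw 2.4146771047916786 y at x=.62 0.169807966833583
right yaw -4.610277049323812 y at x=.62 -0.1065669413799611
stop (array([0.6275, 0.1527, 0.0825, 0.0242]), 1.8566787242889404)
```

```bash
cat >> h.py <<'E'
OFF=np.array([.0015,-.0006])    # correction to the top camera, towards the scene camera
def quat(phi):                  # tool down, fingers closing along world angle phi (rad)
    best=None
    for k in(0,1):
        a=(phi+np.pi/2)/2+k*np.pi/2
        yield [0,np.cos(a),np.sin(a),0]
def ori(pos,phi):
    q0=np.array(monitor.get_q()); c=[]
    for q in quat(phi):
        s=bot.solve_ik(list(pos),q)
        if s is not None: c.append((abs(s[6]),q))
    if not c: raise RuntimeError(f"no IK {pos} {phi}")
    return min(c,key=lambda v:v[0])[1]
SAFE=.25
def over(x,y,phi,z=SAFE):
    p=np.array(monitor.get_tool_pos())
    if p[2]<SAFE-.01: bot.move_linear([p[0],p[1],SAFE],feed=.2)
    bot.move_ptp([x,y,z],ori([x,y,z],phi))
def lin(x,y,tip,feed=.15,stop=None):  # tip = height of the fingertips
    return bot.move_linear([x,y,tip+.073],feed=feed,stop_force=stop)
def up(feed=.25):
    p=monitor.get_tool_pos(); bot.move_linear([p[0],p[1],SAFE],feed=feed)
E
python3 - <<'E'
from h import *
x,y=np.array([.6052-.043,-.0126])+OFF
bot.gripper_to(.45,40); 
over(x,y,0)
print(np.round(monitor.get_q(),2), monitor.get_gripper_width())
for cam in("scene",):
    p,d=grab_frame(cam); cv2.imwrite("pics/t1.png",cv2.resize(p[130:290,180:430],None,fx=3,fy=3))
print("hit",lin(x,y,.020,feed=.1,stop=6))
print(monitor.get_tool_pos())
bot.gripper_to(0,40); print(monitor.get_gripper_width(),monitor.get_grasp_force(),monitor.get_tool_pos(),monitor.get_t())
E
```

```text
[ 0.49  0.44 -0.66  1.8   0.32  1.   -0.3 ] 0.4500239756882115
hit False
[ 0.56393573 -0.01326337  0.09347894]
0.11942847912409192 38.09565549949184 [ 0.56393132 -0.01328228  0.09334139] 6.325
```

View pics/t1.png

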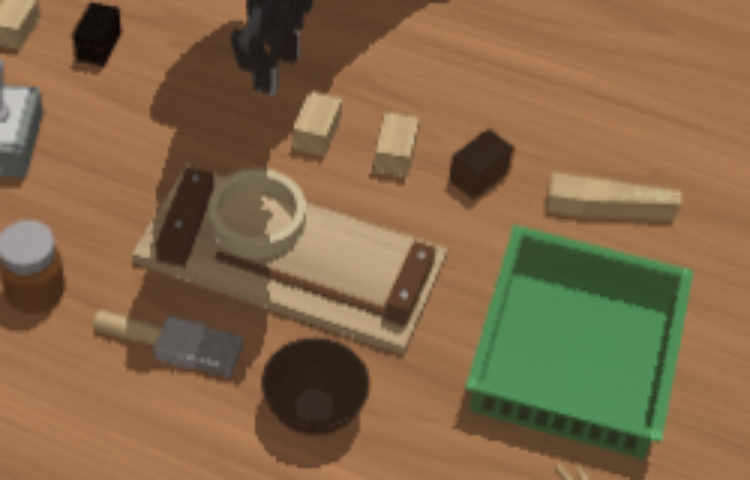

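The view shows the tape lying against the bed's cheek end, the wedge's head at its left end (towards -y) and the thin end towards +y. The tape is gripped.

```bash
python3 - <<'E'
from h import *
up(.15); print("held",monitor.get_gripper_width())
x,y=.573,.319
over(x,y,0)
lin(x,y,.05); print("hit",lin(x,y,.008,feed=.05,stop=5),monitor.get_tool_pos())
bot.gripper_to(.35); bot.wait(.2); up()
over(.42,-.45,0) if False else None
blobs("top"); p,d=grab_frame("top"); cv2.imwrite("pics/t2.png",p[100:300])
print(monitor.get_t())
E
```

```text
held 0.11437306158606587
hit True [0.57264527 0.31878572 0.08234617]
top [310 130  20   9  93] zt 0.0503 [ 0.7418 -0.1712  0.0435  0.0123] 84.64295959472656 med [ 0.7403 -0.1686  0.0499]
top [198 132  30  10  96] zt 0.0457 [0.7354 0.1228 0.0801 0.0245] -86.91585946083069 med [0.7322 0.122  0.0455]
top [106 144  70  71 710] zt 0.0488 [0.6146 0.3188 0.1942 0.173 ] 6.418800354003906 med [0.6875 0.2483 0.0476]
top [276 152  18  39 411] zt 0.0448 [ 0.6405 -0.0723  0.101   0.0283] 10.949830055236816 med [ 0.6394 -0.0726  0.0436]
top [351 156  38  44 947] zt 0.0460 [ 0.6132 -0.3015  0.0936  0.068 ] 21.009014129638672 med [ 0.617  -0.2999  0.0449]
top [197 164  19  30 310] zt 0.0446 [0.623  0.1548 0.0788 0.0224] 0.549785315990448 med [0.62   0.1547 0.0435]
top [126 167  34  34 277] zt 0.0299 [0.6211 0.3123 0.0948 0.0723] 47.16477966308594 med [0.6316 0.3004 0.0286]
top [393 225  18  22 310] zt 0.0331 [ 0.4602 -0.382   0.0557  0.037 ] 6.464078903198242 med [ 0.4616 -0.3821  0.0319]
top [256 226  15  23 281] zt 0.0338 [ 0.4614 -0.0113  0.0558  0.0355] 6.220529556274414 med [ 0.4616 -0.0112  0.0323]
top [223 229  18  24 287] zt 0.0341 [0.4535 0.0742 0.0555 0.036 ] 12.299665451049805 med [0.4544 0.0744 0.0327]
top [356 231  20  23 321] zt 0.0413 [ 0.4445 -0.2839  0.0552  0.0363] 9.535248756408691 med [ 0.4443 -0.2846  0.0398]
top [191 233  18  24 247] zt 0.0419 [0.4463 0.1621 0.0512 0.0357] -21.482505798339844 med [0.4504 0.1595 0.0408]
top table plane z=ax+by+c [ 0.00141186  0.0032484  -0.00011741]
12.0083
```

View pics/t2.png

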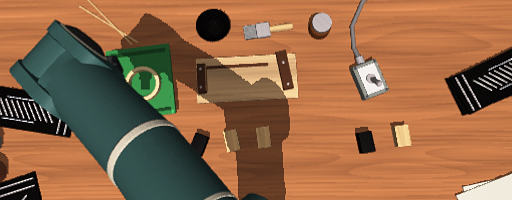

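The tape lies flat in the basket around (141,182 in full-frame pixels), and the rest of the scene is unchanged. Next come the two boxes.

```bash
cat >> h.py <<'E'
BED=np.array([.629,.0319]); YAW=np.radians(2.35); CB,SB=np.cos(YAW),np.sin(YAW)
def bed(x,y): return BED+np.array([CB*x-SB*y,SB*x+CB*y])
def tobed(X): d=np.asarray(X)[:2]-BED; return np.array([CB*d[0]+SB*d[1],-SB*d[0]+CB*d[1]])
def blocks(cam="top"):
    p,d=grab_frame(cam); m=np.ones(d.shape,bool); P=pts(cam,m,d)
    idx=np.argwhere(d>0); X=np.full(d.shape+(3,),np.nan); X[idx[:,0],idx[:,1]]=P
    H=np.nan_to_num(X[...,2]); ok=(X[...,0]>.33)&(X[...,0]<.555)&(abs(X[...,1])<.6)&(H>.02)&(H<.06)
    n,l,s,c=cv2.connectedComponentsWithStats(ok.astype(np.uint8),connectivity=4); r=[]
    for i in range(1,n):
        if s[i,4]<100: continue
        Q=X[l==i]; zt=np.percentile(Q[:,2],70); T=Q[Q[:,2]>zt-.005]; R,a=rect(T)
        if abs(R[2]-.056)<.004 and abs(R[3]-.036)<.004: r.append((R[0]+OFF[0],R[1]+OFF[1],np.radians(a),zt))
    return r
def pick(near,box):
    c=[b for b in blocks() if np.hypot(b[0]-near[0],b[1]-near[1])<.08 and (b[3]>.037)==box]
    assert c,"not seen"
    x,y,a,z=min(c,key=lambda b:np.hypot(b[0]-near[0],b[1]-near[1])); print("pick",np.round((x,y,a,z),4))
    bot.gripper_to(1); over(x,y,a); lin(x,y,.05,feed=.25); h=lin(x,y,.010,feed=.08,stop=6)
    bot.gripper_to(0,40); print("hit",h,"w",monitor.get_gripper_width()*85); up()
    print("held w",monitor.get_gripper_width()*85)
def place(i,dx=-.003):
    yn=.092-.036*i; x,y=bed(dx,yn-.007)
    over(x,y,YAW); lin(x,y,.045,feed=.25); h=lin(x,y,.0255,feed=.04,stop=4)
    X,Y=bed(dx,yn+.010); z=monitor.get_tool_pos()[2]-.073
    h2=lin(X,Y,z,feed=.02,stop=4); p=monitor.get_tool_pos(); print("down",h,z,"push",h2,"bed",np.round(tobed(p),4),"nominal y",yn)
    bot.gripper_to(.9); up(); print("t",monitor.get_t())
E
python3 - <<'E'
from h import *
over(.5,-.1,0) 
pick((.4447,.163),True); place(0)
pick((.4445,-.2842),True); place(1)
over(.42,-.42,0); blobs("top")
p,d=grab_frame("top"); cv2.imwrite("pics/t3.png",p[130:270,100:430])
E
```

```text
pick [ 0.446   0.1625 -0.3633  0.0411]
hit False w 55.35865731688769
held w 55.321363001006965
down True 0.025345438108701088 push True bed [-0.0029  0.0921] nominal y 0.092
t 21.3083
pick [ 0.4709 -0.2475  0.1374  0.0409]
hit False w 55.38373836874239
held w 55.0849060845034
down True 0.02545222508193147 push True bed [-0.0029  0.0543] nominal y 0.056
t 29.7
top [310 130  20   9  97] zt 0.0507 [ 0.7423 -0.1733  0.0467  0.0148] 89.50576782226562 med [ 0.7402 -0.1707  0.0508]
top [198 132  30  10  98] zt 0.0455 [0.7371 0.1232 0.0803 0.0249] -89.5977912247181 med [0.7324 0.122  0.0451]
top [ 106  144   70   78 1379] zt 0.0487 [0.6144 0.3199 0.1943 0.1748] 6.468531608581543 med [0.6121 0.3216 0.0476]
top [276 152  18  39 413] zt 0.0447 [ 0.6405 -0.0725  0.1013  0.0284] 10.72708511352539 med [ 0.641  -0.0722  0.0436]
top [351 156  38  44 946] zt 0.0459 [ 0.6127 -0.3025  0.0927  0.0682] 20.4832763671875 med [ 0.6162 -0.2997  0.0448]
top [197 164  42  30 940] zt 0.0561 [0.6213 0.1049 0.0746 0.0559] -87.96696758270264 med [0.6224 0.1044 0.0554]
top [125 167  36  34 391] zt 0.0302 [0.6128 0.3199 0.0943 0.0927] 87.77066802978516 med [0.6137 0.3176 0.0289]
top [393 225  18  22 308] zt 0.0333 [ 0.4601 -0.3823  0.0556  0.0368] 5.622404098510742 med [ 0.4589 -0.3819  0.0321]
top [256 226  15  23 279] zt 0.0341 [ 0.4614 -0.0113  0.0557  0.0356] 6.226615905761719 med [ 0.4615 -0.0112  0.0326]
top [223 229  18  24 287] zt 0.0340 [0.4533 0.0743 0.0558 0.0359] 11.64771556854248 med [0.4522 0.0747 0.0328]
top [124 240  49  23 461] zt 0.0281 [0.4285 0.2997 0.1307 0.0299] -75.49330806732178 med [0.4283 0.291  0.0268]
top table plane z=ax+by+c [ 0.00246977  0.00302547 -0.00075273]
```

View pics/t3.png

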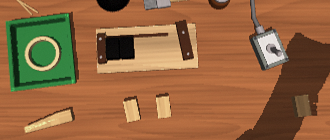

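The crop shows both boxes standing side by side against the stop at about (120,47). One box had been knocked aside before its pick, and the fresh measurement caught that. Next, the three packings.

```bash
python3 - <<'E'
from h import *
pick((.4614,-.0113),False); place(2)
over(.42,-.42,0); pick((.4533,.0743),False); place(3)
pick((.4602,-.3822),False); place(4)
over(.42,-.42,0); blobs("top")
p,d=grab_frame("top"); cv2.imwrite("pics/t4.png",cv2.resize(p[130:270,100:330],None,fx=3,fy=3))
E
```

```text
pick [ 0.4629 -0.0119  0.1065  0.0333]
hit False w 54.90457878903479
held w 54.73555306518754
down True 0.025585413052601827 push True bed [-0.0029  0.0141] nominal y 0.020000000000000004
t 39.45
pick [0.4551 0.0738 0.2096 0.0333]
hit False w 54.87750732468498
held w 55.01701785154508
down True 0.025573567836483402 push True bed [-0.003  -0.0222] nominal y -0.015999999999999986
t 49.25
pick [ 0.4618 -0.3832  0.1289  0.0331]
hit False w 54.65965784587368
held w 54.749482230788544
down True 0.025544746660771236 push True bed [-0.003  -0.0584] nominal y -0.05199999999999999
t 57.675
top [311 130  19   9  97] zt 0.0501 [ 0.7422 -0.1717  0.0491  0.0142] 88.84312438964844 med [ 0.7406 -0.169   0.0499]
top [198 132  30  10 101] zt 0.0458 [0.7367 0.1235 0.0806 0.0257] -89.46802717447281 med [0.7333 0.126  0.045 ]
top [ 106  144   70   78 1375] zt 0.0488 [0.6145 0.3197 0.1944 0.1745] 6.4264655113220215 med [0.6121 0.3197 0.0479]
top [276 152  19  39 414] zt 0.0450 [ 0.6404 -0.0726  0.1014  0.0281] 10.532564163208008 med [ 0.6401 -0.073   0.0436]
top [351 156  38  44 938] zt 0.0460 [ 0.613  -0.3018  0.0927  0.0685] 20.258100509643555 med [ 0.6169 -0.2993  0.0448]
top [ 197  163   79   31 1849] zt 0.0540 [0.6234 0.049  0.1872 0.0569] -87.97323489189148 med [0.6223 0.0991 0.0547]
top [125 167  35  34 390] zt 0.0298 [0.613  0.3199 0.0949 0.0928] 89.09961700439453 med [0.6108 0.3211 0.0286]
top [124 240  49  23 460] zt 0.0283 [0.4286 0.2997 0.1306 0.0301] -75.68381881713867 med [0.4284 0.2902 0.0269]
top table plane z=ax+by+c [ 0.00282751  0.0029656  -0.00096847]
```

View pics/t4.png

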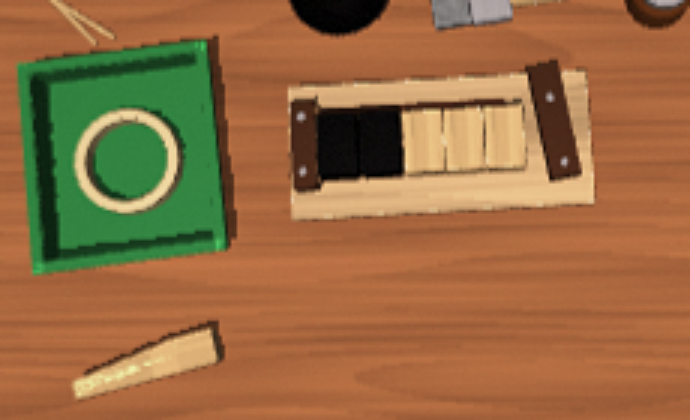

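The crop shows the row of two boxes and three packings from the stop, with small gaps between the packings (x 400–525), and the wedge's head at its right end (215,345). I'll regrip the last packing and close the gaps with a firmer push.

```bash
python3 - <<'E'
from h import *
bot.gripper_to(.9); x,y=bed(-.003,-.058); over(x,y,YAW); lin(x,y,.05,feed=.25); lin(x,y,.0265,feed=.08,stop=6)
bot.gripper_to(0,50); X,Y=bed(-.003,-.042)
print(lin(X,Y,.0265,feed=.015,stop=12),tobed(monitor.get_tool_pos()))
bot.gripper_to(.9); up(); over(.42,-.42,0)
p,d=grab_frame("top"); P=pts("top",np.ones(d.shape,bool),d)
# row end: points at packing height near bed
B=np.array([tobed(q[:2]+OFF) for q in P]); m=(abs(B[:,0])<.02)&(abs(B[:,1])<.105)&(P[:,2]>.042); print("row end bed y",np.percentile(B[m,1],1),B[m&(B[:,1]>-.085),1].min())
m=(abs(B[:,0]-0)<.01)&(P[:,2]>.03)&(B[:,1]>-.2)&(B[:,1]<-.06); print(np.histogram(B[m,1],np.arange(-.13,-.058,.004)))
# wedge profile
W=P[(P[:,2]>.018)&(P[:,2]<.04)&(P[:,0]>.36)&(P[:,0]<.5)&(P[:,1]>.2)&(P[:,1]<.4)]
c,(w,h),a=cv2.minAreaRect(W[:,:2].astype(np.float32)); c=np.array(c)
r,a=rect(W); a=np.radians(a); u=np.array([np.cos(a),np.sin(a)]); 
if u[1]<0:u=-u
v=np.array([-u[1],u[0]]); s=(W[:,:2]-c)@u; t=(W[:,:2]-c)@v
print("wedge",r,np.degrees(np.arctan2(u[1],u[0])),"u",u)
for k in np.arange(-.065,.07,.01):
    q=t[abs(s-k)<.005]; print(round(k,3),len(q),np.round((q.min(),q.max()),4) if len(q) else "")
print(monitor.get_t())
E
```

```text
True [-0.00250471 -0.05020674]
row end bed y -0.1018217694991434 -0.06961791408613083
(array([ 0,  1,  5, 10, 10, 12, 10, 12, 11,  6,  0,  0,  0,  0,  0,  7, 14]), array([-0.13 , -0.126, -0.122, -0.118, -0.114, -0.11 , -0.106, -0.102,
       -0.098, -0.094, -0.09 , -0.086, -0.082, -0.078, -0.074, -0.07 ,
       -0.066, -0.062]))
wedge [0.4287 0.2997 0.1294 0.0299] 103.99818992614748 u [-0.24189124  0.97030337]
-0.065 25 [-0.0139  0.0141]
-0.055 44 [-0.0148  0.0148]
-0.045 42 [-0.0149  0.015 ]
-0.035 42 [-0.015   0.0149]
-0.025 40 [-0.0146  0.0147]
-0.015 40 [-0.0128  0.0146]
-0.005 38 [-0.0114  0.0149]
0.005 37 [-0.0097  0.0149]
0.015 32 [-0.0086  0.0147]
0.025 31 [-0.007   0.0147]
0.035 31 [-0.0057  0.0149]
0.045 25 [-0.0038  0.015 ]
0.055 26 [-0.0026  0.0149]
0.065 11 [-0.001   0.0132]
66.1583
```

```bash
python3 - <<'E'
from h import *
u=np.array([-.2419,.9703]); hp=np.array([.4287,.2997])+OFF-.0475*u; yaw=np.radians(104.0)
g=None
for k in(0,1,-1):
    b=yaw-np.pi/2+k*np.pi        # closing angle at pick
    qa=lambda phi:[0,np.cos((phi+np.pi/2)/2),np.sin((phi+np.pi/2)/2),0]
    b2=b+(YAW-yaw); P2=bed(-.11,-.0883)
    s1=bot.solve_ik([*hp,.1],qa(b)); s2=bot.solve_ik([*P2,.1],qa(b2))
    if s1 is None or s2 is None: print(k,"none");continue
    print(k,np.round(s1,2),np.round(s2,2)); m=max(abs(s1[6]),abs(s2[6]))
    if g is None or m<g[0]: g=(m,qa(b),qa(b2))
bot.gripper_to(.7)
bot.move_ptp([*hp,SAFE],g[1]); lin(*hp,.04,feed=.25); print("hit",lin(*hp,.006,feed=.08,stop=6))
bot.gripper_to(0,60); print("w",monitor.get_gripper_width()*85); up()
bot.move_ptp([*P2,SAFE],g[2]); print("held",monitor.get_gripper_width()*85,np.round(monitor.get_ee_rot(),3),np.round(g[2],3))
p,d=grab_frame("top"); cv2.imwrite("pics/t5a.png",p)
lin(*P2,.06,feed=.2); 
p,d=grab_frame("scene"); cv2.imwrite("pics/t5.png",cv2.resize(p[150:270,200:360],None,fx=4,fy=4))
print(monitor.get_t())
E
```

```text
0 [ 0.12  0.7  -0.88  2.02  0.78  0.8  -0.99] [ 0.5   0.6  -0.55  1.98  0.49  0.69 -1.89]
1 [ 0.25  0.83 -1.09  2.01  0.96  0.93  2.02] [ 0.83  0.81 -1.02  1.97  0.9   0.9   0.94]
-1 [ 0.25  0.83 -1.09  2.01  0.96  0.93  2.02] [ 0.83  0.81 -1.02  1.97  0.9   0.9   0.94]
hit False
w 28.635871315215294
held 28.8785479168475 [-0.     1.     0.022 -0.   ] [0.    1.    0.021 0.   ]
73.425
```

View pics/t5.png

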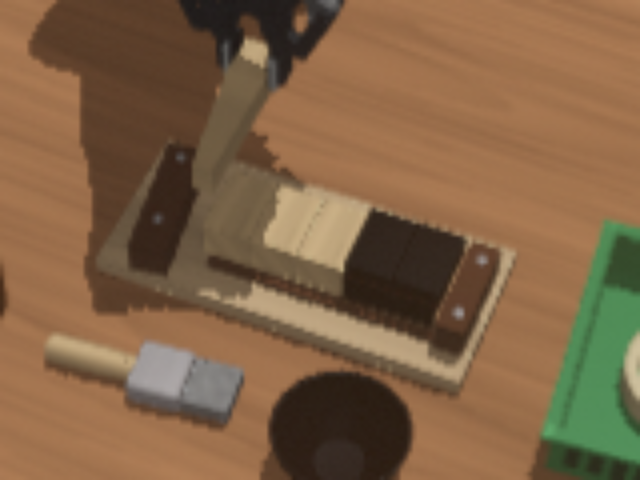

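The wedge is held over the channel's mouth at about (205,180) in the crop, between the cheek at (165,205) and the last packing, straight side to the row.

```bash
python3 - <<'E'
from h import *
P2=bed(-.11,-.0883)
print("down",lin(*P2,.0215,feed=.04,stop=5),monitor.get_tool_pos())
z=monitor.get_tool_pos()[2]-.073
X=bed(-.058,-.0845)
print("in",lin(*X,max(z,.0215),feed=.02,stop=5),tobed(monitor.get_tool_pos()),monitor.get_contact_force())
bot.gripper_to(.6); bot.wait(.2)
p,d=grab_frame("scene"); cv2.imwrite("pics/t6.png",cv2.resize(p[150:270,200:360],None,fx=4,fy=4))
print(monitor.get_t())
E
```

```text
down True [ 0.52246899 -0.06073105  0.09415955]
in True [-0.11002251 -0.08812109] [-2.48256177 -0.54143653  8.60107621]
75.375
```

View pics/t6.png

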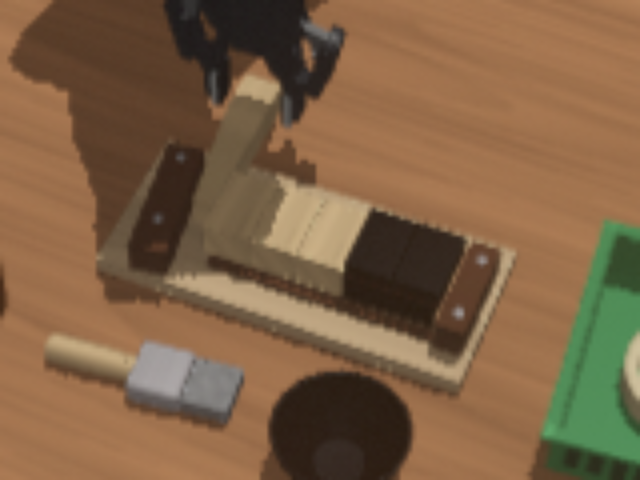

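The wedge's thin end is in the channel between cheek and packing. The slide only stalled because I was pressing it down. I'll regrip slightly higher and slide it in.

```bash
python3 - <<'E'
from h import *
P2=bed(-.11,-.0883)
lin(*P2,.0225,feed=.02); bot.gripper_to(0,60); print(monitor.get_gripper_width()*85,monitor.get_contact_force())
lin(*P2,.0235,feed=.02); print(monitor.get_contact_force())
X=bed(-.058,-.0845)
print("in",lin(*X,.0235,feed=.02,stop=5),tobed(monitor.get_tool_pos()),monitor.get_contact_force())
p,d=grab_frame("scene"); cv2.imwrite("pics/t7.png",cv2.resize(p[150:270,200:360],None,fx=4,fy=4))
print(monitor.get_t())
E
```

```text
28.540875672550392 [-2.35336876 -0.4479866   4.45491274]
[ 0.93612238 -0.3009852  -0.88735665]
in True [-0.07249077 -0.08627718] [ 2.53763737 -2.51185388  4.19726205]
77.9583
```

View pics/t7.png

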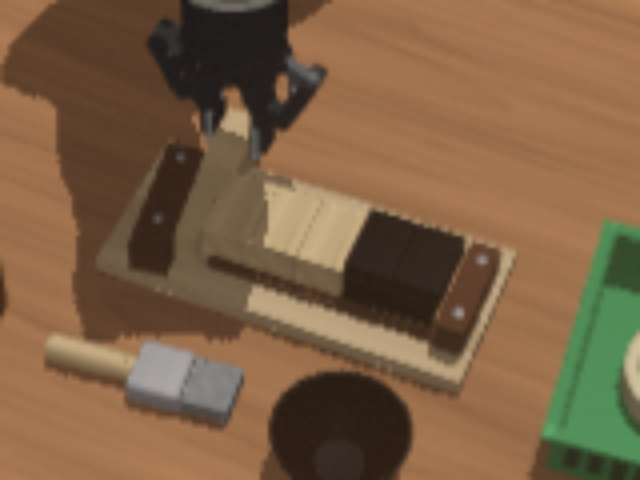

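The wedge is well into the channel, the head still in the fingers at (235,130). Now I'll release it and push on the butt.

```bash
python3 - <<'E'
from h import *
bot.gripper_to(.6); up(); bot.gripper_to(0,40)
Y=-.0855; a=bed(-.125,Y); q=monitor.get_ee_rot()
bot.move_ptp([*a,SAFE],q); lin(*a,.03,feed=.2); lin(*a,.018,feed=.05)
e=bed(-.05,Y)
for i in range(2):
    print("push",lin(*e,.018,feed=.012,stop=18),tobed(monitor.get_tool_pos()),monitor.get_contact_force()); bot.wait(.6); print(monitor.get_contact_force())
    if i==0: b=bed(-.115,Y); lin(*b,.018,feed=.05)
lin(*a,.018,feed=.05); up(); over(.42,-.42,0)
p,d=grab_frame("top"); cv2.imwrite("pics/t8.png",cv2.resize(p[145:215,190:310],None,fx=5,fy=5)); P=pts("top",np.ones(d.shape,bool),d)
B=np.array([tobed(q[:2]+OFF) for q in P]); m=(P[:,2]>.03)&(P[:,2]<.05)&(B[:,0]<-.047)&(B[:,0]>-.12)&(abs(B[:,1]+.085)<.03)
print("head x",B[m,0].min(),B[m,0].max(),"y",B[m,1].min(),B[m,1].max(),"z",np.median(P[m,2]),"t",monitor.get_t())
m=(P[:,2]>.0505)&(abs(B[:,0])<.05)&(abs(B[:,1])<.11); print("boxes",rect(np.c_[B[m]]))
E
```

```text
push True [-0.09468202 -0.08540375] [-0.87844199  0.05670868 -0.17209551]
[-0.32361072 -0.24242127 -0.10805531]
push True [-0.09442067 -0.08545623] [-0.07026874  0.7604695   0.07198418]
[-0.22417929 -0.41952066  1.35625074]
head x -0.0842158152728072 -0.047058446285138944 y -0.0998416977468312 -0.06977264920061689 z 0.0408305634696488 t 91.6667
boxes (array([-0.0026,  0.0208,  0.1776,  0.0566]), -89.86888054013252)
```

View pics/t8.png

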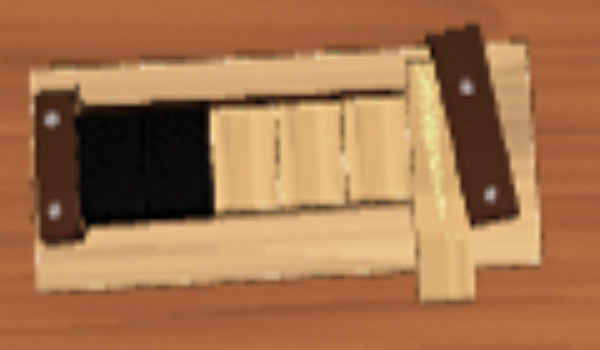

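The wedge head sits at (447,270), with the straight side on the last packing and the slant on the cheek, origin at about x -67 mm. The force fell off right after each stop, so I'll do a sustained push in small increments.

```bash
python3 - <<'E'
from h import *
bot.gripper_to(0,40); Y=-.0855; a=bed(-.125,Y); b=bed(-.097,Y)
over(*a,np.pi/2+YAW); lin(*a,.03,feed=.2); lin(*a,.018,feed=.05); lin(*b,.018,feed=.03)
f0=np.array(monitor.get_contact_force()); f=0; x=-.097; log=[]
while x<-.06 and f<17:
    x+=.0004; lin(*bed(x,Y),.018,feed=.01); f=abs((np.array(monitor.get_contact_force())-f0)[0]); log.append((round(x,4),round(float(tobed(monitor.get_tool_pos())[0]),4),round(f,1)))
print(log[-25:])
bot.wait(.8); print("after hold",np.array(monitor.get_contact_force())-f0,tobed(monitor.get_tool_pos()))
lin(*bed(-.105,Y),.018,feed=.03); lin(*a,.018,feed=.05); up(); print(monitor.get_t())
E
```

```text
[(-0.0966, -0.0966, np.float64(0.4)), (-0.0962, -0.0962, np.float64(0.2)), (-0.0958, -0.0958, np.float64(0.3)), (-0.0954, -0.0954, np.float64(0.3)), (-0.095, -0.095, np.float64(0.7)), (-0.0946, -0.0948, np.float64(3.1)), (-0.0942, -0.0948, np.float64(6.5)), (-0.0938, -0.0947, np.float64(9.9)), (-0.0934, -0.0947, np.float64(12.0)), (-0.093, -0.0946, np.float64(15.2)), (-0.0926, -0.0945, np.float64(17.4))]
after hold [-18.08998198  -0.57900335  11.54426497] [-0.09449495 -0.0854108 ]
101.0833
```

```bash
python3 - <<'E'
from h import *
p,d=grab_frame("top"); P=pts("top",np.ones(d.shape,bool),d)
B=np.array([tobed(q[:2]+OFF) for q in P]); m=(P[:,2]>.036)&(P[:,2]<.047)&(B[:,0]<-.047)&(B[:,0]>-.12)&(abs(B[:,1]+.085)<.03)
print("head",B[m].min(0),B[m].max(0),np.percentile(P[m,2],[5,50,95]))
bot.gripper_to(0,40); th=np.radians(18); u=np.array([np.cos(th),np.sin(th)]); o=np.array([.615,-.303])
s=o-.075*u; e=o-.001*u
over(*s,th+np.pi/2,z=.28); lin(*s,.078,feed=.2)
print("stop",lin(*e,.078,feed=.03,stop=15),(np.array(monitor.get_tool_pos())[:2]-o)@u)
bot.wait(.3); lin(*s,.078,feed=.15); up(); over(.42,-.42,0)
p,d=grab_frame("top"); cv2.imwrite("pics/t9.png",cv2.resize(p[140:260,100:400],None,fx=2.6,fy=2.6))
P=pts("top",np.ones(d.shape,bool),d); q=P[(P[:,2]>.075)&(P[:,2]<.12)&(np.hypot(P[:,0]-o[0],P[:,1]-o[1])<.05)]; print("tip",q.max(0),np.median(q,0),(np.median(q,0)[:2]-o)@u)
print(monitor.get_t())
E
```

```text
Traceback (most recent call last):
ValueError: zero-size array to reduction operation minimum which has no identity
```

The arm was hiding the wedge. I'll step aside first, then look.

```bash
python3 - <<'E'
from h import *
over(.42,-.42,0)
def chk():
    p,d=grab_frame("top"); P=pts("top",np.ones(d.shape,bool),d)
    B=np.array([tobed(q[:2]+OFF) for q in P]); m=(P[:,2]>.036)&(P[:,2]<.047)&(B[:,0]<-.047)&(B[:,0]>-.12)&(abs(B[:,1]+.085)<.03)
    print("head",B[m].min(0),B[m].max(0),np.percentile(P[m,2],[5,50,95])); return p,P
chk()
th=np.radians(18); u=np.array([np.cos(th),np.sin(th)]); o=np.array([.615,-.303])
s=o-.075*u; e=o-.001*u
bot.gripper_to(0,40); over(*s,th+np.pi/2,z=.28); lin(*s,.078,feed=.2)
print("stop",lin(*e,.078,feed=.03,stop=15),(np.array(monitor.get_tool_pos())[:2]-o)@u)
bot.wait(.3); lin(*s,.078,feed=.15); up(); over(.42,-.42,0)
p,P=chk(); cv2.imwrite("pics/t9.png",cv2.resize(p[140:260,100:400],None,fx=2.6,fy=2.6))
q=P[(P[:,2]>.075)&(P[:,2]<.12)&(np.hypot(P[:,0]-o[0],P[:,1]-o[1])<.05)]; print("tip",np.median(q,0),(np.median(q,0)[:2]-o)@u)
print(monitor.get_t())
E
```

```text
head [-0.08404895 -0.09982521] [-0.0471595  -0.06992238] [0.03747953 0.04071896 0.04445888]
stop False -0.0018986663274849862
head [-0.08425055 -0.09980203] [-0.04712221 -0.06991822] [0.03753489 0.04142235 0.04425973]
tip [ 0.62918326 -0.29463759  0.09549663] 0.01607321323888069
110.3417
```

View pics/t9.png

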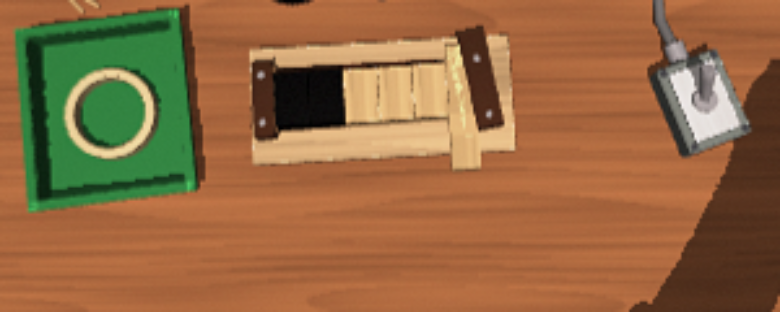

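The tape is flat in the basket, the row and wedge are seated, and the lever now leans away at (707,75): on.

```bash
python3 -c "
from h import *
print(bot.close_job(),monitor.get_t())"
```

```text
the job is handed in; nothing more can be done
the job is handed in; nothing more can be done
```

I handed the job in at about 110 s with the tape flat in the basket, two boxes and three packings in the row, the wedge pushed in to x ≈ -67 mm with a sustained 18 N and let go, and the toggle thrown to on; the pictures agree, but the wedge's holding force was not measured and no verdict came back.

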